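# Lock the blending cup onto the blender

### The arm

A 7-joint arm with a two-finger parallel gripper is mounted at the origin on a cart in front of the work surface, level with it; the furniture and walls round the work are solid. World frame = base frame: x ahead of the robot, y to its left, z up, the work surface at z = 0. Lengths are in m, angles in rad, forces in N, time in s.
With the tool pointing down it reaches from about 0.4 to 0.9 m from the base axis. Payload 5.5 kg.
Tool frame: the origin (TCP) lies between the finger pads; the fingertips stand 22 mm ahead of it and the grasp point (between the pads) lies 3 mm ahead of it; y points along the fingers, x is the direction in which the jaws open and shut, and the axes are right-handed (so a half turn about y gives the same grasp; the last joint's range is limited). The gripper opens to 85 mm and grips with 20 to 120 N. Pads are 22 mm wide; open, the fingers measure 114 mm over their backs; the gripper's body (76 mm by 85 mm) begins 54 mm behind the grasp point. The pads swing forward as they close: fully open they stand 13 mm farther back than shut.
Start: joints at [-0.941, 0.501, -0.427, 1.55, 0.221, 1.138, -0.21], TCP at [0.233, 0.607, 0.253] pointing down, gripper open.
Joint ranges: [-2.88, 2.88], [-0.31, 2.03], [-1.54, 1.56], [0.2, 2.42], [-1.41, 4.55], [0.19, 2.02], [-2.57, 2.57]. Speed limits (rad/s): [2.57, 2.57, 3.14, 3.14, 3.14, 3.14, 3.14].

### API

Orientations are given as [roll, pitch, yaw] about the fixed x, y, z axes, in that order (R = Rz(yaw) Ry(pitch) Rx(roll)).
In Python, from plant import r gives the robot as it stands.
- The arm moves only by the tool servo_tool, never from a script. Its argument "steps" is a list of rows, each a list of 6 numbers: the shift along the tool's x, y, z in mm, then the turn, a rotation vector about the tool's x, y, z in rad. A call has 1 to 12 rows; each row shifts and turns the commanded pose from where the row before left it, along the tool's axes as they then stand; what a row does not reach is not made up. A row lasts 1/12 s, in which the tool goes at most 41.7 mm and 7.16 degrees, less where a joint would pass 70% of its speed; a pose out of reach is approached as far as the arm can. A call with a gripper value outside its range is refused whole. "hand" is the opening in per cent of the stroke, from 0 (shut) to 100 (fully open), set as the call begins (left out, the last holds). The fingers move at their own pace and stop on an object; "squeeze" is the grip in N (left out, the last holds). Time passes only in rows, so rows that do not move let the fingers close. It gives the time, the measured TCP pose, the force and the opening at its end, in the units of the state.
- r.state(): the state, without advancing time (a new reading comes with each control period).
- r.snapshot(name): name is "scene" or "top" or "wrist"; returns a dict with "color" (400x640x3 uint8, red, green, blue), "range_z" (400x640 float32, m along the optical axis (not along the pixel's ray), 0 where there is no reading), "mtx" (3x3 intrinsics, pixels), "distortion" ([k1, k2, p1, p2, k3] as OpenCV has them; the pictures are not rectified), "rvec" (rotation vector, rad) and "tvec" (3), from world to camera coordinates, as OpenCV has them; the wrist camera has in their place "T_tool_cam" (4x4, takes a point from camera to tool coordinates, whose origin is the TCP and whose axes are the tool frame's). Camera axes: x right, y down, z forward; pixel columns grow to the right and rows downward; lengths in m; the calibration is good to about 2 mm. A picture is of the moment at which its call begins: read the wrist's pose just before it.
- r.hand_in(): hands the job in, once; it reports no verdict.
The state is a dict: "t": time; "qpos": joint angles; "joint_velocities": joint speeds; "joint_efforts": joint torques, N m; "position": TCP position; "eef_rot": TCP orientation; "ft_force": force on the tool from outside, world axes, zero at the start; "moment": the same for the moment, N m; "gripper_width": finger opening in m.
Only numpy, scipy, OpenCV 4.12 (cv2) and the standard library are available. Lean on these libraries where they do the work, as an engineer would, in place of code of your own. Each camera call takes 0.05 s, during which the arm holds its last target. There are 200 camera calls.

### The job

The orange blending cup stands loosely in the small black blender base. Take it by the grip bar on top, press it down against the spring and turn it a quarter turn clockwise (seen from above) until it is locked, then let go of it. Leave the blue spare cup and the glass jar of apple sauce where they stand.

Things in the scene. Friction and masses are not known exactly. Their poses are not given: they have to be found in the camera images.
- blender_cup_grip (a point): Centre of the grip bar on top of the orange blending cup: 50 mm long (own x), 14 thick (own y, pinch across it), 44 tall; the cup's clear top begins 22 mm below this point, which starts 160 mm above the worktop. z up. Cup loose, 0.16 kg, 82 across, 104 high. Two lugs at its foot (own +x, -x) stand in notches of the base, on a spring: 3 N to start pressing down, 6 N at the bottom.
- blender_base: Round black blender base, 150 mm across, 85 high, fixed; origin at the centre of its underside, z up; notches along own +x and -x, sideways play 5 mm. The cup turns only when pressed 10 to 16 mm down (16 is the stop, 13 is good) and only clockwise from above. Turned 65 to 95 degrees (then comes a stop; 80 is good) and let go, it springs up into the locking seat, 5 mm below its first height.
- spare_cup_grip (a point): Centre of the grip bar of the blue spare blending cup, of the same shape as the orange one, loose, standing mouth down on the worktop; the point is 82 mm above the worktop. Not to be moved.
- mason_jar: Glass jar of apple sauce with a white lid, 86 mm across, 134 mm high, loose; origin at the centre of its underside. Not to be moved.
There are look-alikes about, which are no part of the job. What is shaped like the part that bears blender_cup_grip but purple or turquoise is not meant.

How it is judged:
On the way:
1. the orange cup is pressed down into the base before it is turned (z of blender_cup_grip in the frame of blender_base below 0.1505 m and horizontal distance between blender_cup_grip and blender_base below 0.02 m and angle between the x axis of blender_cup_grip and the x axis of blender_base, either way round below 0.35 rad), for 0.05 s.
At the end, for the whole second after the job is handed in: The orange cup is locked in the base: turned over 52 degrees from the notches, risen into the locking seat (2 to 8 mm lower than it stood at first), upright within 7 degrees, its grip within 15 mm of the base's axis; the spare cup and the glass jar are within 30 mm of where they stood (angle between the x axis of blender_cup_grip and the x axis of blender_base, either way round above 0.9 rad and z of blender_cup_grip in the frame of blender_base between 0.152 and 0.158 m and horizontal distance between blender_cup_grip and blender_base below 0.015 m and angle between blender_cup_grip's own z axis and vertical below 0.12 rad and distance of each of spare_cup_grip, mason_jar from where it was at the start of the episode below 0.03 m); the robot touches nothing.
It fails at once if the spare cup is moved by more than 30 mm (distance of spare_cup_grip from where it was at the start of the episode above 0.03 m).
It fails at once if the glass jar is moved by more than 30 mm (distance of mason_jar from where it was at the start of the episode above 0.03 m).
It also fails if it takes over 32 s, if anything falls off the work surface, if the arm or the gripper's body presses on something with over 40 N, if the wrist force passes 120 N, or if a joint passes its speed limit or range.

## Working session

There is one attempt and no reset: what is moved stays moved. The work goes in short steps, Python scripts to look and compute and a tool call to move; the robot and the scene stay as the last step left them, time stands still between calls to the robot, and variables do not carry over. Pictures are saved under pics/ and viewed, about 8 in all and at most 12, crops included, and the job is handed in when it is done.

Besides the shell and the picture viewer there is one more tool, called after "Request:" as a command line: name --pt "numbers of a row" for each row, then --argument value for the rest. servo_tool: Moves the arm, as the interface text tells. Its arguments: {"type":"object","properties":{"steps":{"type":"array","items":{"type":"array","items":{"type":"number"}}},"hand":{"type":"number"},"squeeze":{"type":"number"}},"required":["steps"]}

```bash
mkdir -p pics; ls
python3 - <<'E'
from plant import r
import cv2, numpy as np
s=r.state(); print({k:np.round(v,3).tolist() for k,v in s.items()})
ims={}
for n in ["scene","top"]:
    d=r.snapshot(n); np.savez(f"{n}.npz",**d); ims[n]=d["color"]
cv2.imwrite("pics/a_scene.png",ims["scene"][:,:,::-1]); cv2.imwrite("pics/a_top.png",ims["top"][:,:,::-1])
E
```

```text
pics
{'t': 0.0, 'qpos': [-0.941, 0.502, -0.427, 1.551, 0.221, 1.138, -0.21], 'joint_velocities': [0.002, -0.001, -0.0, 0.0, 0.001, 0.001, -0.002], 'joint_efforts': [0.001, -56.954, -5.816, -28.093, 0.011, 0.012, -0.0], 'position': [0.233, 0.606, 0.252], 'eef_rot': [-1.571, 0.002, 1.204], 'ft_force': [-0.61, 0.23, 0.674], 'moment': [0.03, 0.005, -0.038], 'gripper_width': 0.086}
```

View pics/a_scene.png

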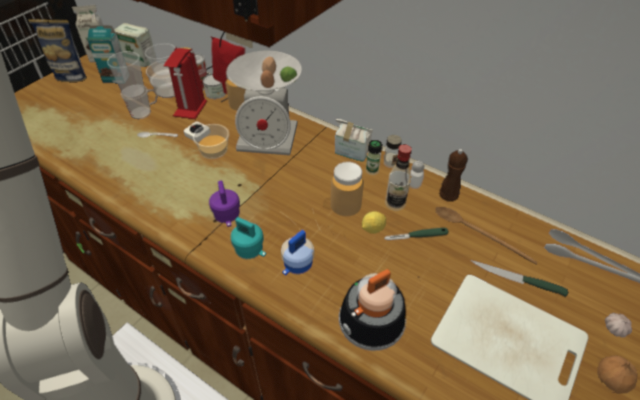

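View pics/a_top.png

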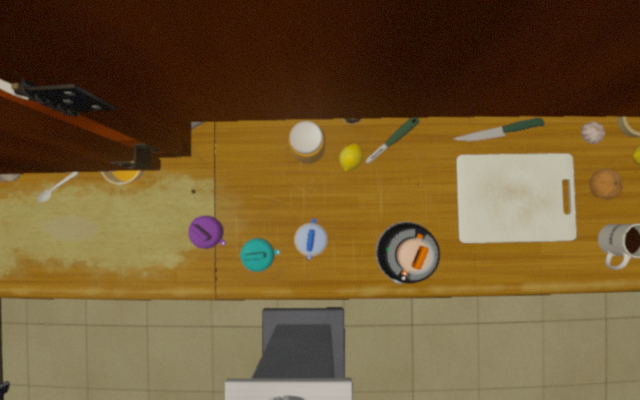

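```bash
cat > h.py <<'E'
import numpy as np, cv2
from scipy.spatial.transform import Rotation as R
def cloud(d):
    "world points HxWx3 for fixed cameras"
    h,w=d["range_z"].shape
    u,v=np.meshgrid(np.arange(w),np.arange(h))
    n=cv2.undistortPoints(np.stack([u,v],-1).reshape(-1,1,2).astype(float),d["mtx"],d["distortion"]).reshape(h,w,2)
    z=d["range_z"][...,None].astype(float)
    c=np.concatenate([n*z,z],-1)
    if "T_tool_cam" in d:
        T=d["T_world_tool"]@d["T_tool_cam"]; return c@T[:3,:3].T+T[:3,3]
    Rm=cv2.Rodrigues(d["rvec"])[0]
    return (c-d["tvec"].reshape(3))@Rm
def wrist(r):
    s=r.state(); T=np.eye(4); T[:3,:3]=R.from_euler("xyz",s["eef_rot"]).as_matrix(); T[:3,3]=s["position"]
    d=r.snapshot("wrist"); d["T_world_tool"]=T; return d
def bar(P,m,z0,z1):
    q=P[m&(P[...,2]>z0)&(P[...,2]<z1)]
    if len(q)<8: return len(q)
    (cx,cy),(a,b),_=cv2.minAreaRect(q[:,:2].astype(np.float32))
    _,_,V=np.linalg.svd(q[:,:2]-q[:,:2].mean(0)); 
    return len(q),np.round([cx,cy,a,b],4),"mean",np.round(q.mean(0),4),"yaw",round(np.degrees(np.arctan2(V[0,1],V[0,0]))%180,1),"zmax",round(np.percentile(q[:,2],95),4)
def hue(d):
    h=cv2.cvtColor(d["color"],cv2.COLOR_RGB2HSV).astype(int); return h
E
python3 - <<'E'
from h import *
for n in ["scene","top"]:
    d=dict(np.load(n+".npz")); P=cloud(d); h=hue(d)
    org=(h[...,0]<15)&(h[...,1]>190)&(h[...,2]>120)
    blu=(h[...,0]>105)&(h[...,0]<125)&(h[...,1]>150)
    print(n,"cam",np.round(-cv2.Rodrigues(d["rvec"])[0].T@d["tvec"].reshape(3),3))
    near=(np.hypot(P[...,0]-.45,P[...,1]+.3)<5)
    print("orange bar",bar(P,org,.145,.2)); print("orange low",bar(P,org,.05,.13)); print("blue bar",bar(P,blu,.065,.12)); 
    for px in ([(408,252),(418,258),(311,240),(305,138),(256,255),(205,232),(350,157),(260,100)] if n=="top" else [(378,281),(298,240),(347,170),(370,315),(270,130)]): print(px,np.round(P[px[1],px[0]],3))
    # base: ring at z 0.085
    q=P[(abs(P[...,2]-.085)<.012)&(h[...,2]<70)&(P[...,0]<.8)&(abs(P[...,1])<.8)]
    if len(q): print("black ring",len(q),q.min(0),q.max(0),np.median(q,0))
E
```

```text
scene cam [-0.039 -0.494  0.965]
orange bar (167, array([0.7309, 0.1557, 1.0522, 0.1897]), 'mean', array([0.6852, 0.0755, 0.1811]), 'yaw', np.float64(59.8), 'zmax', np.float64(0.1892))
orange low (12, array([ 0.4362, -0.2815,  0.0112,  0.0046]), 'mean', array([ 0.4362, -0.2832,  0.0854]), 'yaw', np.float64(53.5), 'zmax', np.float64(0.0888))
blue bar (166, array([ 0.5039, -0.067 ,  0.013 ,  0.0472]), 'mean', array([ 0.5008, -0.0676,  0.095 ]), 'yaw', np.float64(172.1), 'zmax', np.float64(0.1055))
(378, 281) [ 0.46  -0.3    0.175]
(298, 240) [ 0.503 -0.07   0.097]
(347, 170) [ 0.742 -0.054  0.127]
(370, 315) [ 0.436 -0.305  0.081]
(270, 130) [0.812 0.26  0.07 ]
black ring 629 [ 0.402692   -0.36249215  0.07304228] [0.52551218 0.07930866 0.09604507] [ 0.43358091 -0.3053215   0.08269013]
top cam [ 0.548 -0.094  1.086]
orange bar (34, array([ 0.4701, -0.296 ,  0.0112,  0.0454]), 'mean', array([ 0.4702, -0.2939,  0.1716]), 'yaw', np.float64(157.4), 'zmax', np.float64(0.1829))
orange low (12, array([ 0.4732, -0.2934,  0.0112,  0.0986]), 'mean', array([ 0.4921, -0.3057,  0.0825]), 'yaw', np.float64(152.6), 'zmax', np.float64(0.0849))
blue bar (72, array([ 0.5071, -0.0649,  0.0086,  0.0414]), 'mean', array([ 0.5073, -0.0649,  0.1025]), 'yaw', np.float64(171.9), 'zmax', np.float64(0.1054))
(408, 252) [ 0.479 -0.278  0.135]
(418, 258) [ 0.47  -0.29   0.178]
(311, 240) [ 0.507 -0.067  0.105]
(305, 138) [ 0.735 -0.058  0.128]
(256, 255) [0.475 0.058 0.106]
(205, 232) [0.528 0.18  0.085]
(350, 157) [ 0.701 -0.162  0.055]
(260, 100) [ 0.624 -0.056  0.82 ]
black ring 457 [ 0.40599792 -0.36001106  0.07307706] [0.53980487 0.19435997 0.09128743] [ 0.4879497  -0.26921046  0.08263825]
```

Request:
servo_tool --pt "-22 -6 -27 0 0 0" --pt "-22 -6 -27 0 0 0" --pt "-22 -6 -27 0 0 0" --pt "-22 -6 -27 0 0 0" --pt "-22 -6 -27 0 0 0" --pt "-22 -6 -27 0 0 0" --pt "-22 -6 -27 0 0 0" --pt "-22 -6 -27 0 0 0" --pt "-22 -6 -27 0 0 0" --pt "-22 -6 -27 0 0 0" --pt "-22 -6 -27 0 0 0" --pt "-22 -6 -27 0 0 0" --hand 100

```text
t: 1.1
position: [0.4412, 0.2424, 0.3254]
eef_rot: [-1.571, 0.0, 1.204]
ft_force: [1.7, 0.3, 0.3]
gripper_width: 0.0851
```

Request:
servo_tool --pt "-35 0 -15.5 0 0 0" --pt "-35 0 -15.5 0 0 0" --pt "-35 0 -15.5 0 0 0" --pt "-35 0 -15.5 0 0 0" --pt "-35 0 -15.5 0 0 0" --pt "-35 0 -15.5 0 0 0" --pt "-35 0 -15.5 0 0 0" --pt "-35 0 -15.5 0 0 0" --pt "-35 0 -15.5 0 0 0" --pt "-35 0 -15.5 0 0 0" --pt "-35 0 -15.5 0 0 0" --pt "-35 0 -15.5 0 0 0"

```text
t: 2.1
position: [0.4633, -0.2163, 0.3251]
eef_rot: [-1.57, -0.0, 1.204]
ft_force: [0.4, 0.3, 0.2]
gripper_width: 0.0855
```

Request:
servo_tool --pt "-35 0 -15.5 0 0.035 0" --pt "-35 0 -15.5 0 0.035 0" --pt "0 0 0 0 0 0"

```text
t: 2.35
position: [0.4639, -0.2999, 0.3249]
eef_rot: [-1.572, 0.005, 1.122]
ft_force: [-0.3, -0.5, -0.2]
gripper_width: 0.0852
```

```bash
cat > look.py <<'E'
from plant import r
from h import *
import sys
tag=sys.argv[1]
s=r.state(); print("t",round(s["t"],2),"q",np.round(s["qpos"],3),"p",np.round(s["position"],4),"rot",np.round(s["eef_rot"],3),"w",s["gripper_width"])
d=wrist(r); np.savez(tag+".npz",**d); P=cloud(d); h=hue(d)
cv2.imwrite(f"pics/{tag}.png",d["color"][:,:,::-1])
org=(h[...,0]<15)&(h[...,1]>190)&(h[...,2]>100)&(np.hypot(P[...,0]-.468,P[...,1]+.296)<.1)
print("orange bar",bar(P,org,.145,.2)); print("top face",bar(P,org,.174,.2)); print("orange lugs",bar(P,org,.06,.12))
E
python3 look.py w1
```

```text
t 2.35 q [ 0.334  0.23   0.224  1.733 -0.049  1.183  1.693] p [ 0.4639 -0.2999  0.3249] rot [-1.572  0.005  1.122] w 0.08519078108746993
orange bar (36, array([ 0.4657, -0.2972,  0.0123,  0.0434]), 'mean', array([ 0.4603, -0.2964,  0.1747]), 'yaw', np.float64(147.4), 'zmax', np.float64(0.1805))
top face (29, array([ 0.4658, -0.2972,  0.0123,  0.0431]), 'mean', array([ 0.4636, -0.298 ,  0.1787]), 'yaw', np.float64(145.8), 'zmax', np.float64(0.1807))
orange lugs (9, array([ 0.4254, -0.28  ,  0.0072,  0.007 ]), 'mean', array([ 0.4249, -0.2797,  0.0837]), 'yaw', np.float64(176.7), 'zmax', np.float64(0.0854))
```

View pics/w1.png

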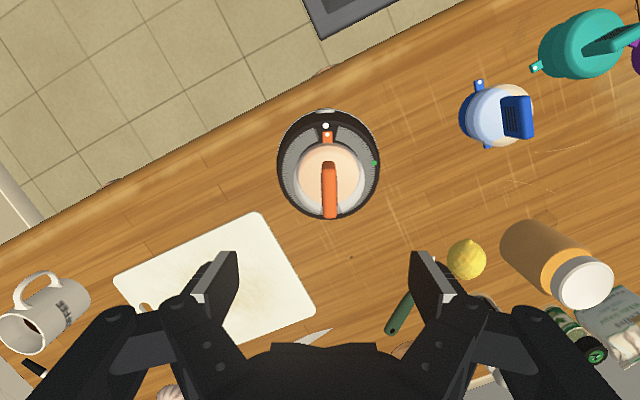

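```bash
cat > meas.py <<'E'
from h import *
import sys
from scipy.optimize import least_squares
for n in sys.argv[1:]:
    d=dict(np.load(n+".npz")); P=cloud(d); h=hue(d)
    near=(np.hypot(P[...,0]-.468,P[...,1]+.296)<.11)
    org=near&((h[...,0]<14)|(h[...,0]>172))&(h[...,1]>140)&(h[...,2]>60)
    print(n,"bar",bar(P,org,.145,.2)); print(" top",bar(P,near,.172,.2)); print(" lugs",bar(P,org,.07,.1))
    q=P[near&(P[...,2]>.055)&(P[...,2]<.095)]
    hull=cv2.convexHull(q[:,:2].astype(np.float32))[:,0]
    f=least_squares(lambda p:np.hypot(hull[:,0]-p[0],hull[:,1]-p[1])-p[2],[.468,-.296,.075],loss="soft_l1",f_scale=.002)
    print(" base circle",np.round(f.x,4),"rms",np.sqrt(np.mean(f.fun**2)).round(4))
    c=P[near&(P[...,2]>.125)&(P[...,2]<.142)]; 
    print(" cuptop",len(c),cv2.minEnclosingCircle(c[:,:2].astype(np.float32)),np.median(c,0).round(4))
E
python3 meas.py w1 top scene
```

```text
w1 bar (800, array([ 0.468 , -0.2979,  0.0142,  0.0498]), 'mean', array([ 0.4651, -0.2964,  0.1787]), 'yaw', np.float64(156.1), 'zmax', np.float64(0.1821))
 top (741, array([ 0.468 , -0.2977,  0.0133,  0.0498]), 'mean', array([ 0.4665, -0.2968,  0.1803]), 'yaw', np.float64(155.7), 'zmax', np.float64(0.1821))
 lugs (95, array([ 0.4719, -0.3004,  0.011 ,  0.1088]), 'mean', array([ 0.4301, -0.2803,  0.0839]), 'yaw', np.float64(151.2), 'zmax', np.float64(0.0855))
 base circle [ 0.466  -0.2961  0.0668] rms 0.0009
 cuptop 3218 ((0.468147337436676, -0.29750198125839233), 0.040035951882600784) [ 0.4623 -0.2926  0.1366]
top bar (62, array([ 0.47  , -0.2966,  0.0139,  0.0473]), 'mean', array([ 0.4731, -0.2954,  0.1659]), 'yaw', np.float64(155.4), 'zmax', np.float64(0.1814))
 top (173, array([ 0.4702, -0.2978,  0.0151,  0.0494]), 'mean', array([ 0.4702, -0.2973,  0.1792]), 'yaw', np.float64(156.0), 'zmax', np.float64(0.1825))
 lugs (11, array([ 0.4704, -0.2977,  0.0121,  0.0989]), 'mean', array([ 0.4591, -0.294 ,  0.0825]), 'yaw', np.float64(155.0), 'zmax', np.float64(0.0849))
 base circle [ 0.4719 -0.2947  0.0678] rms 0.0015
 cuptop 815 ((0.469774067401886, -0.2975000739097595), 0.040879059582948685) [ 0.4725 -0.2885  0.1352]
scene bar (278, array([ 0.4672, -0.2987,  0.015 ,  0.0502]), 'mean', array([ 0.4638, -0.2992,  0.1716]), 'yaw', np.float64(155.7), 'zmax', np.float64(0.1821))
 top (179, array([ 0.4677, -0.2989,  0.015 ,  0.0492]), 'mean', array([ 0.4664, -0.2987,  0.1791]), 'yaw', np.float64(154.7), 'zmax', np.float64(0.1825))
 lugs (170, array([ 0.4455, -0.3046,  0.0247,  0.0727]), 'mean', array([ 0.4404, -0.3035,  0.0887]), 'yaw', np.float64(112.3), 'zmax', np.float64(0.0982))
 base circle [ 0.4664 -0.2986  0.0673] rms 0.0011
 cuptop 762 ((0.46833401918411255, -0.29827696084976196), 0.040508367121219635) [ 0.4555 -0.3088  0.1364]
```

Request:
servo_tool --pt "3.5 0 -3 0 -0.025 0" --pt "0 15 0 0 0 0" --pt "0 15 0 0 0 0" --pt "0 20 0 0 0 0" --pt "0 20 0 0 0 0" --pt "0 20 0 0 0 0" --pt "0 20 0 0 0 0" --pt "0 15 0 0 0 0" --pt "0 15 0 0 0 0" --pt "0 10 0 0 0 0" --pt "0 8 0 0 0 0" --pt "0 0 0 0 0 0" --hand 60

```text
t: 3.4
position: [0.4702, -0.2874, 0.1658]
eef_rot: [-1.568, -0.001, 1.161]
ft_force: [-0.4, 0.8, -0.6]
gripper_width: 0.0513
```

```bash
python3 look.py w2; python3 meas.py w2
```

```text
t 3.4 q [ 0.348  0.403  0.189  1.894 -0.098  0.856  1.748] p [ 0.4702 -0.2874  0.1658] rot [-1.568e+00 -1.000e-03  1.161e+00] w 0.05132127676833208
orange bar (59, array([ 0.4664, -0.2975,  0.0133,  0.0435]), 'mean', array([ 0.4611, -0.3012,  0.1762]), 'yaw', np.float64(157.0), 'zmax', np.float64(0.1798))
top face (51, array([ 0.4663, -0.3034,  0.0124,  0.0441]), 'mean', array([ 0.4635, -0.3025,  0.1784]), 'yaw', np.float64(158.7), 'zmax', np.float64(0.1799))
orange lugs (12, array([ 0.4255, -0.2794,  0.0059,  0.0065]), 'mean', array([ 0.425 , -0.2793,  0.0838]), 'yaw', np.float64(120.4), 'zmax', np.float64(0.0849))
w2 bar (3928, array([ 0.4717, -0.2957,  0.0508,  0.0395]), 'mean', array([ 0.461 , -0.2941,  0.1766]), 'yaw', np.float64(155.9), 'zmax', np.float64(0.1817))
 top (9051, array([ 0.4716, -0.2897,  0.1186,  0.0483]), 'mean', array([ 0.4627, -0.2891,  0.187 ]), 'yaw', np.float64(67.5), 'zmax', np.float64(0.1995))
 lugs (453, array([ 0.4335, -0.2792,  0.0429,  0.0216]), 'mean', array([ 0.4324, -0.2803,  0.084 ]), 'yaw', np.float64(40.5), 'zmax', np.float64(0.0876))
 base circle [ 0.4646 -0.2961  0.066 ] rms 0.0009
 cuptop 9233 ((0.4675307273864746, -0.29725632071495056), 0.039988867938518524) [ 0.4551 -0.2857  0.1365]
```

Request:
servo_tool --pt "-5 0 -1 0 0.014 0" --pt "-5 0 -1 0 0 0" --pt "0 0 0 0 0 0" --pt "0 0 0 0 0 0"

```text
t: 3.78
position: [0.4684, -0.3002, 0.168]
eef_rot: [-1.572, 0.0, 1.144]
ft_force: [-0.6, -0.2, -0.0]
gripper_width: 0.0512
```

Request:
servo_tool --pt "2 2 -0.5 0 0 0" --pt "0 0 0 0 0 0" --pt "0 0 0 0 0 0"

```text
t: 4.03
position: [0.4697, -0.2971, 0.1652]
eef_rot: [-1.571, -0.0, 1.146]
ft_force: [-0.6, -0.1, 0.9]
gripper_width: 0.0508
```

Request:
servo_tool --pt "0 0 0 0 0 0" --pt "0 0 0 0 0 0" --pt "0 0 0 0 0 0" --pt "0 0 0 0 0 0" --pt "0 0 0 0 0 0" --pt "0 0 0 0 0 0" --hand 0 --squeeze 60

```text
t: 4.53
position: [0.4697, -0.2975, 0.1654]
eef_rot: [-1.571, -0.0, 1.145]
ft_force: [0.0, -0.3, 1.1]
gripper_width: 0.0136
```

Request:
servo_tool --pt "0 3 0 0 0 0" --pt "0 3 0 0 0 0" --pt "0 3 0 0 0 0" --pt "0 2 0 0 0 0" --pt "0 2 0 0 0 0" --pt "0 0 0 0 0 0" --pt "0 0 0 0 0 0" --pt "0 0 0 0 0 0"

```text
t: 5.2
position: [0.4697, -0.2976, 0.1524]
eef_rot: [-1.571, -0.0, 1.145]
ft_force: [-0.8, 0.7, 4.2]
gripper_width: 0.0132
```

```bash
python3 look.py w3
python3 - <<'E'
from h import *
from plant import r
d=r.snapshot("scene"); np.savez("s3.npz",**d)
cv2.imwrite("pics/s3.png",cv2.resize(d["color"][230:370,280:480,::-1],None,fx=4,fy=4))
E
python3 meas.py w3 s3
```

```text
t 5.2 q [ 0.363  0.429  0.192  1.893 -0.108  0.829  1.755] p [ 0.4697 -0.2976  0.1524] rot [-1.571 -0.     1.145] w 0.013213814620870392
orange bar (65, array([ 0.4681, -0.2979,  0.0129,  0.046 ]), 'mean', array([ 0.4748, -0.3039,  0.165 ]), 'yaw', np.float64(147.0), 'zmax', np.float64(0.1677))
top face 0
orange lugs (15, array([ 0.4254, -0.2792,  0.0052,  0.0068]), 'mean', array([ 0.4252, -0.2787,  0.0703]), 'yaw', np.float64(161.2), 'zmax', np.float64(0.072))
w3 bar (3736, array([ 0.4676, -0.298 ,  0.0146,  0.0501]), 'mean', array([ 0.4625, -0.2953,  0.1657]), 'yaw', np.float64(155.6), 'zmax', np.float64(0.1688))
 top (13276, array([ 0.4661, -0.2974,  0.1044,  0.0312]), 'mean', array([ 0.4631, -0.2956,  0.1881]), 'yaw', np.float64(65.6), 'zmax', np.float64(0.1992))
 lugs (331, array([ 0.4331, -0.2774,  0.0337,  0.0183]), 'mean', array([ 0.4309, -0.2807,  0.0713]), 'yaw', np.float64(7.2), 'zmax', np.float64(0.0733))
 base circle [ 0.4648 -0.2964  0.0659] rms 0.0009
 cuptop 1221 ((0.464123398065567, -0.29747098684310913), 0.029232237488031387) [ 0.4553 -0.2873  0.126 ]
s3 bar (104, array([ 0.4584, -0.2926,  0.0258,  0.0178]), 'mean', array([ 0.4532, -0.2929,  0.1639]), 'yaw', np.float64(176.8), 'zmax', np.float64(0.1769))
 top (244, array([ 0.4644, -0.2924,  0.0974,  0.0305]), 'mean', array([ 0.4612, -0.2974,  0.1868]), 'yaw', np.float64(70.0), 'zmax', np.float64(0.199))
 lugs (89, array([ 0.4386, -0.3076,  0.0309,  0.0645]), 'mean', array([ 0.4387, -0.3006,  0.0809]), 'yaw', np.float64(110.9), 'zmax', np.float64(0.0884))
 base circle [ 0.4664 -0.2988  0.067 ] rms 0.0011
 cuptop 192 ((0.46623679995536804, -0.29851770401000977), 0.03431069478392601) [ 0.4539 -0.304   0.1266]
```

Request:
servo_tool --pt "0 0 0 0 0.1 0" --pt "0 0 0 0 0.1 0" --pt "0 0 0 0 0.1 0" --pt "0 0 0 0 0.1 0" --pt "0 0 0 0 0 0" --pt "0 0 0 0 0 0"

```text
t: 5.8
position: [0.47, -0.2979, 0.1525]
eef_rot: [-1.572, 0.0, 0.748]
ft_force: [0.3, -0.7, 4.0]
gripper_width: 0.0132
```

Run:
```python
from plant import r
import numpy as np
s=r.state(); print(s["ft_force"],s["moment"],np.round(s["qpos"],3))
```

```text
[ 0.2861424  -0.67867571  3.95914698] [-0.06713322 -0.06067609 -0.04718018] [ 0.291  0.435  0.282  1.896 -0.159  0.831  1.403]
```

Turning freely. Continue.

Request:
servo_tool --pt "0 0 0 0 0.1 0" --pt "0 0 0 0 0.1 0" --pt "0 0 0 0 0.1 0" --pt "0 0 0 0 0.1 0" --pt "0 0 0 0 0.1 0" --pt "0 0 0 0 0.1 0" --pt "0 0 0 0 0.1 0" --pt "0 0 0 0 0.1 0" --pt "0 0 0 0 0.1 0" --pt "0 0 0 0 0.1 0" --pt "0 0 0 0 0 0" --pt "0 0 0 0 0 0"

```text
t: 6.8
position: [0.4698, -0.2977, 0.1523]
eef_rot: [-1.571, -0.0, -0.25]
ft_force: [0.2, -0.5, 4.8]
gripper_width: 0.0133
```

```bash
python3 look.py w4; python3 meas.py w4;python3 -c "
from plant import r
s=r.state();print(s['ft_force'],s['moment'])"
```

```text
t 6.8 q [ 0.111  0.467  0.513  1.902 -0.299  0.848  0.528] p [ 0.4698 -0.2977  0.1523] rot [-1.571 -0.    -0.25 ] w 0.013300637021020285
orange bar (52, array([ 0.4686, -0.2979,  0.0466,  0.0129]), 'mean', array([ 0.4656, -0.308 ,  0.1654]), 'yaw', np.float64(79.2), 'zmax', np.float64(0.1674))
top face 0
orange lugs 2
w4 bar (3714, array([ 0.4684, -0.2969,  0.0499,  0.0151]), 'mean', array([ 0.4704, -0.2917,  0.1656]), 'yaw', np.float64(75.6), 'zmax', np.float64(0.1687))
 top (13330, array([ 0.4692, -0.2958,  0.0312,  0.1047]), 'mean', array([ 0.4703, -0.2923,  0.1881]), 'yaw', np.float64(165.6), 'zmax', np.float64(0.1992))
 lugs (110, array([ 0.4789, -0.2629,  0.0078,  0.0286]), 'mean', array([ 0.4781, -0.2631,  0.0717]), 'yaw', np.float64(162.9), 'zmax', np.float64(0.074))
 base circle [ 0.4698 -0.2939  0.0661] rms 0.0007
 cuptop 1167 ((0.4683225452899933, -0.2969880998134613), 0.02928733639419079) [ 0.4755 -0.2856  0.1263]
[ 0.59494574 -0.12801572  3.82233394] [-0.03396579 -0.09884111 -0.06535641]
```

Request:
servo_tool --pt "0 -2 0 0 0 0" --pt "0 -2 0 0 0 0" --pt "0 -2 0 0 0 0" --pt "0 -1 0 0 0 0" --pt "0 0 0 0 0 0" --pt "0 0 0 0 0 0"

```text
t: 7.35
position: [0.4697, -0.2977, 0.1594]
eef_rot: [-1.571, -0.0, -0.254]
ft_force: [0.4, -1.7, 3.5]
gripper_width: 0.0133
```

Request:
servo_tool --pt "0 0 0 0 0 0" --pt "0 0 0 0 0 0" --pt "0 0 0 0 0 0" --pt "0 0 0 0 0 0" --pt "0 0 0 0 0 0" --pt "0 0 0 0 0 0" --hand 60

```text
t: 7.85
position: [0.4694, -0.2974, 0.1591]
eef_rot: [-1.571, 0.001, -0.255]
ft_force: [0.3, 0.1, -0.7]
gripper_width: 0.0511
```

```bash
python3 look.py w5; python3 meas.py w5
```

```text
t 7.85 q [ 0.106  0.457  0.519  1.898 -0.292  0.862  0.518] p [ 0.4694 -0.2974  0.1591] rot [-1.571e+00  1.000e-03 -2.550e-01] w 0.05106465658919056
orange bar (63, array([ 0.4688, -0.2978,  0.0455,  0.0136]), 'mean', array([ 0.47  , -0.2942,  0.1718]), 'yaw', np.float64(77.5), 'zmax', np.float64(0.1757))
top face (9, array([ 0.4728, -0.3045,  0.0367,  0.0084]), 'mean', array([ 0.4669, -0.3161,  0.1755]), 'yaw', np.float64(68.2), 'zmax', np.float64(0.176))
orange lugs 3
w5 bar (3970, array([ 0.4687, -0.2969,  0.0494,  0.0145]), 'mean', array([ 0.4706, -0.2911,  0.1726]), 'yaw', np.float64(75.6), 'zmax', np.float64(0.1767))
 top (13494, array([ 0.4692, -0.2975,  0.0499,  0.12  ]), 'mean', array([ 0.4699, -0.2935,  0.1874]), 'yaw', np.float64(165.4), 'zmax', np.float64(0.1984))
 lugs (206, array([ 0.4782, -0.2639,  0.0111,  0.04  ]), 'mean', array([ 0.4783, -0.2635,  0.0788]), 'yaw', np.float64(164.2), 'zmax', np.float64(0.0824))
 base circle [ 0.4696 -0.2931  0.0656] rms 0.0008
 cuptop 9492 ((0.46911507844924927, -0.29766666889190674), 0.039810582995414734) [ 0.4749 -0.2851  0.1318]
```

Request:
servo_tool --pt "0 -8 0 0 0 0" --pt "0 -15 0 0 0 0" --pt "0 -20 0 0 0 0" --pt "0 -25 0 0 0 0" --pt "0 -25 0 0 0 0" --pt "0 -25 0 0 0 0" --pt "0 -20 0 0 0 0" --pt "0 -15 0 0 0 0" --pt "0 0 0 0 0 0" --pt "0 0 0 0 0 0"

```text
t: 8.73
position: [0.4699, -0.2978, 0.3134]
eef_rot: [-1.571, -0.002, -0.255]
ft_force: [-0.6, 0.6, 0.3]
gripper_width: 0.0514
```

```bash
python3 look.py w6
python3 - <<'E'
from h import *
from plant import r
d=r.snapshot("scene"); np.savez("s6.npz",**d); P=cloud(d); h=hue(d)
blu=(h[...,0]>105)&(h[...,0]<125)&(h[...,1]>150)
print("blue",bar(P,blu,.065,.12)); print("jar lid",P[170,347])
E
python3 meas.py w6 s6
```

```text
t 8.73 q [ 0.035  0.274  0.586  1.749 -0.164  1.166  0.414] p [ 0.4699 -0.2978  0.3134] rot [-1.571 -0.002 -0.255] w 0.05141835503537491
orange bar (66, array([ 0.4687, -0.2963,  0.047 ,  0.0129]), 'mean', array([ 0.4692, -0.2966,  0.1713]), 'yaw', np.float64(76.9), 'zmax', np.float64(0.1762))
top face (37, array([ 0.4688, -0.2978,  0.0441,  0.0121]), 'mean', array([ 0.4719, -0.2995,  0.175 ]), 'yaw', np.float64(79.0), 'zmax', np.float64(0.1763))
orange lugs (12, array([ 0.4786, -0.2603,  0.0012,  0.0107]), 'mean', array([ 0.4787, -0.2599,  0.079 ]), 'yaw', np.float64(165.4), 'zmax', np.float64(0.0799))
blue (162, array([ 0.5045, -0.0665,  0.0131,  0.0484]), 'mean', array([ 0.5006, -0.0675,  0.0952]), 'yaw', np.float64(173.3), 'zmax', np.float64(0.1054))
jar lid [ 0.74150106 -0.05418943  0.12745641]
w6 bar (809, array([ 0.4684, -0.297 ,  0.0487,  0.0133]), 'mean', array([ 0.4694, -0.2945,  0.1739]), 'yaw', np.float64(75.5), 'zmax', np.float64(0.1771))
 top (759, array([ 0.4691, -0.2974,  0.0483,  0.0135]), 'mean', array([ 0.4696, -0.2967,  0.1755]), 'yaw', np.float64(75.5), 'zmax', n
[... 245 characters left out ...]
89508533478, -0.29788437485694885), 0.039842233061790466) [ 0.474  -0.2923  0.1316]
s6 bar (293, array([ 0.4679, -0.2973,  0.0488,  0.0161]), 'mean', array([ 0.4657, -0.2981,  0.1666]), 'yaw', np.float64(76.2), 'zmax', np.float64(0.1773))
 top (142, array([ 0.4688, -0.2976,  0.0488,  0.0142]), 'mean', array([ 0.4685, -0.2981,  0.1753]), 'yaw', np.float64(76.1), 'zmax', np.float64(0.1782))
 lugs (136, array([ 0.4468, -0.3068,  0.0225,  0.0652]), 'mean', array([ 0.4431, -0.3086,  0.0858]), 'yaw', np.float64(112.3), 'zmax', np.float64(0.0954))
 base circle [ 0.4663 -0.298   0.0673] rms 0.0009
 cuptop 691 ((0.46971285343170166, -0.2971424162387848), 0.04062123969197273) [ 0.4568 -0.3026  0.1317]
```

View pics/w6.png

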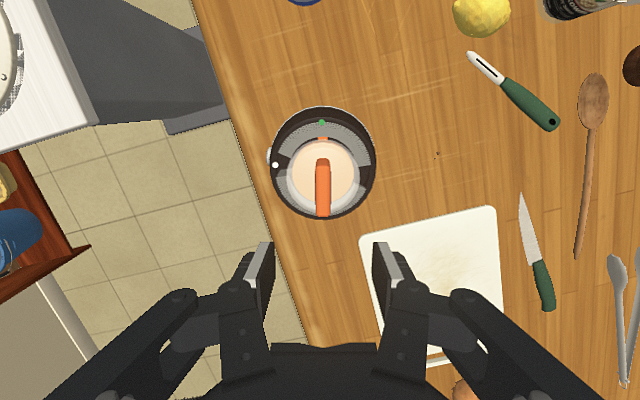

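The wrist view shows the orange bar at (323,187), with the lug under the green mark at (322,122). The notch with the white dot at (275,163) is empty. The cup is turned 80°, 5 mm lower than at the start, upright, and clear of the gripper.

```bash
python3 -c "
from plant import r
print(r.hand_in())"
```

```text
the job is handed in; nothing more can be done
None
```

The orange cup is locked in the blender base, and I handed the job in after about 8.8 s of robot time. I took the cup by its grip bar, pressed it 13 mm down, turned it 80° clockwise, eased it up into the locking seat, let go and moved straight up clear of it.

**Last checks:**
- **Cup:** The bar's direction went from about 156° to 75.5°, an 80° turn. Its top went from 0.182 m to 0.177 m, which is 5 mm lower, as the locking seat should be. The grip is about 1–3 mm from the fitted base axis.
- **Upright:** I judged this from the picture and did not measure the tilt.
- **Gripper:** It is about 15 cm above its release height, and the force reading is near zero.
- **Spare cup and jar:** Repeat scene-camera readings put the spare cup's bar within 1 mm of its first position. A single reading on the jar's lid was unchanged.

**Disagreements:**
- My first descent left the tool about 10 mm off the bar. I corrected this before closing the fingers.
- The cameras disagreed by 2 to 6 mm on where the base axis is, which is still well inside the 15 mm limit.

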